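# Set up the glaze test tiles for their photograph

## Robot

A 7-joint arm with a two-finger parallel gripper is mounted at the origin on a cart in front of the work surface, level with it; the furniture and walls round the work are solid. World frame = base frame: x ahead of the robot, y to its left, z up, the work surface at z = 0. Lengths are in m, angles in rad, forces in N, time in s.
With the tool pointing down it reaches from about 0.35 to 0.9 m from the base axis. Payload 8.1 kg.
Tool frame: the origin (TCP) lies on the centre line of the jaws, within the pads' length; the fingertips stand 19 mm ahead of it and the grasp point (between the pads) is the TCP (arm.tip_reach is the distance from the TCP to the fingertips, in m); z points along the fingers, y is the line along which they close (so a half turn about z gives the same grasp; the last joint's range is limited). The gripper opens to 92 mm and grips with 3 to 60 N. Pads are 19 mm wide; open, the fingers measure 130 mm over their backs; the gripper's body (75 mm by 190 mm) begins 47 mm behind the grasp point.
Start: joints at [-1.448, 0.434, 0.025, 1.573, -0.012, 1.134, -0.075], TCP at [0.14, 0.609, 0.246] pointing down, gripper open.
Joint ranges: [-2.62, 2.62], [-0.44, 2.09], [-1.27, 1.32], [0.08, 2.57], [-1.32, 4.46], [0.12, 2], [-2.74, 2.74]. Speed limits (rad/s): [2.22, 2.22, 3.01, 3.01, 3.14, 3.14, 3.14].

## Interface

Orientations are given as a rotation vector (axis times angle).
In Python, from cell import arm gives the robot as it stands.
- The arm moves only by the tool arm_command, never from a script. Its argument "targets" is a list that holds one entry, the list of rows, each a list of 6 numbers: the shift along the tool's x, y, z in m, then the turn, a rotation vector about the tool's x, y, z in rad. A call has 1 to 10 rows; each row shifts and turns the commanded pose from where the row before left it, along the tool's axes as they then stand; what a row does not reach is not made up. A row lasts 1/8 s, in which the tool goes at most 62.5 mm and 10.7 degrees, less where a joint would pass 70% of its speed; a pose out of reach is approached as far as the arm can. A call with a gripper value outside its range is refused whole. "jaw" is the finger opening in m, from 0 to 0.0918, set as the call begins (left out, the last holds). The fingers move at their own pace and stop on an object; "newtons" is the grip in N (left out, the last holds). Time passes only in rows, so rows that do not move let the fingers close. It gives the time, the measured TCP pose, the force, the opening and the grip force at its end, in the units of the state.
- arm.observe(): the state, without advancing time (a new reading comes with each control period).
- arm.get_image(name): name is "scene" or "top" or "wrist"; returns a dict with "pixels" (384x512x3 uint8, red, green, blue), "z_map" (384x512 float32, m along the optical axis (not along the pixel's ray), 0 where there is no reading), "fx", "fy", "cx", "cy" (pixels), "dist" ([k1, k2, p1, p2, k3] as OpenCV has them; the pictures are not rectified), "xyz" and "rotation" of the camera in the world; the wrist camera has in their place "T_tool_cam" (4x4, takes a point from camera to tool coordinates, whose origin is the TCP and whose axes are the flange's). Camera axes: x right, y down, z forward; pixel columns grow to the right and rows downward; lengths in m; the calibration is good to about 2 mm. A picture is of the moment at which its call begins: read the wrist's pose just before it.
- arm.sign_off(): hands the job in; it is judged then, once.
The state is a dict: "clock": time; "joints": joint angles; "dq": joint speeds; "joint_efforts": joint torques, N m; "position": TCP position; "ee_rot": TCP orientation; "force": force on the tool from outside, world axes, zero at the start; "ft_torque": the same for the moment, N m; "width": opening from 0.0 (shut) to 1.0 (fully open); "gripper_force": force on a finger pad.
Only numpy, scipy, OpenCV 4.12 (cv2) and the standard library are available. Lean on these libraries where they do the work, as an engineer would, in place of code of your own. Each camera call takes 0.05 s, during which the arm holds its last target. There are 200 camera calls.

## Task

With the board of the photo stand still down, seat every glaze test tile on the bench flat and square in the pocket marked with its own colour, glazed face toward the front edge of the board. Then swing the spring-loaded prop leg by its red peg up and past centre until it locks and the board stands on it, and last press the orange dome key of the shutter pad just until it clicks, without pressing on to its end, and let it go. The tiles must still be seated at the end; leave the tubs and the tape where they are.

Things in the scene. Friction and masses are not known exactly. Their poses are not given: they have to be found in the camera images.
- tile_green_mid (a point): Centre of the sage green glaze test tile (loose, 55 g, may be absent), an L 44 x 46 x 62 mm; 31 mm above its underside. Own z is up as it stands. Upright: own x -22 to -15 mm, 46 mm wide along own y, 62 mm high, to be gripped by its two side edges. Foot: 6 mm thick, under all of it, to own x = +22 mm. The glazed face looks along own -x.
- tile_green_face (a point): Point on the glazed face of the sage green tile, 22 mm along own -x from its centre point, 31 mm above its underside.
- pocket_green (a point): Centre of the floor of the board's front left pocket, marked by a sage green bar at its front edge; 48 mm along own x, 50 mm along y, 6 mm deep. Axes tilt with the board: x from the front edge (nearest the robot; it rises) to the hinged rear edge, z out of the board. A seated tile has its own axes along these, its centre point 31 mm above this. Pockets are 72 mm apart along x, 82 mm along y.
- tile_brown_mid (a point): Centre of the dark brown glaze test tile (loose, 55 g, may be absent), an L 44 x 46 x 62 mm; 31 mm above its underside. Own z is up as it stands. Upright: own x -22 to -15 mm, 46 mm wide along own y, 62 mm high, to be gripped by its two side edges. Foot: 6 mm thick, under all of it, to own x = +22 mm. The glazed face looks along own -x.
- tile_brown_face (a point): Point on the glazed face of the dark brown tile, 22 mm along own -x from its centre point, 31 mm above its underside.
- pocket_brown (a point): Centre of the floor of the board's front right pocket, marked by a dark brown bar at its front edge; 48 mm along own x, 50 mm along y, 6 mm deep. Axes tilt with the board: x from the front edge (nearest the robot; it rises) to the hinged rear edge, z out of the board. A seated tile has its own axes along these, its centre point 31 mm above this. Pockets are 72 mm apart along x, 82 mm along y.
- tile_blue_mid (a point): Centre of the blue glaze test tile (loose, 55 g, may be absent), an L 44 x 46 x 62 mm; 31 mm above its underside. Own z is up as it stands. Upright: own x -22 to -15 mm, 46 mm wide along own y, 62 mm high, to be gripped by its two side edges. Foot: 6 mm thick, under all of it, to own x = +22 mm. The glazed face looks along own -x.
- tile_blue_face (a point): Point on the glazed face of the blue tile, 22 mm along own -x from its centre point, 31 mm above its underside.
- pocket_blue (a point): Centre of the floor of the board's rear left pocket, marked by a blue bar at its front edge; 48 mm along own x, 50 mm along y, 6 mm deep. Axes tilt with the board: x from the front edge (nearest the robot; it rises) to the hinged rear edge, z out of the board. A seated tile has its own axes along these, its centre point 31 mm above this. Pockets are 72 mm apart along x, 82 mm along y.
- tile_cream_mid (a point): Centre of the cream glaze test tile (loose, 55 g, may be absent), an L 44 x 46 x 62 mm; 31 mm above its underside. Own z is up as it stands. Upright: own x -22 to -15 mm, 46 mm wide along own y, 62 mm high, to be gripped by its two side edges. Foot: 6 mm thick, under all of it, to own x = +22 mm. The glazed face looks along own -x.
- tile_cream_face (a point): Point on the glazed face of the cream tile, 22 mm along own -x from its centre point, 31 mm above its underside.
- pocket_cream (a point): Centre of the floor of the board's rear right pocket, marked by a cream bar at its front edge; 48 mm along own x, 50 mm along y, 6 mm deep. Axes tilt with the board: x from the front edge (nearest the robot; it rises) to the hinged rear edge, z out of the board. A seated tile has its own axes along these, its centre point 31 mm above this. Pockets are 72 mm apart along x, 82 mm along y.
- leg_peg (a point): Middle of the red pull peg of the prop leg, on the right (-y) side of the board: a round bar 14 mm in diameter, 64 mm long along the board's y, sticking out sideways from the leg's tip; this point is 36 mm from the leg, 28 mm from the free end. Folded, it is 36 mm above the bench with nothing below it. The peg turns with the leg; being round it may turn in the grip.
- leg_pivot (a point): Point on the pivot axis of the prop leg (axis along own y), level with the peg's middle along y, 36 mm above the bench; the peg's middle moves on a circle of 60 mm radius about it. Own axes: x from the front edge of the stand to the rear, y to the left, z up; they do not tilt with the board.
- leg (a joint): Prop leg angle (rad): 0 folded, level, pointing to the rear from its pivot; grows as the peg is pulled up and over to the front, lifting the board's front edge. A spring resists (up to about 10 N at the peg) and throws it back if let go before 1.2 rad; beyond that it is over centre and pushed on to its stop at 1.70, locked, 0.13 past upright.
- board (a joint): Tilt of the tile board (rad) about its rear hinge: 0 down and level; about 0.34 with its front edge up on the locked leg. Board 176 x 170 mm, top 56 mm above the bench when down.
- key_top (a point): Centre of the top of the orange dome key of the black shutter pad (loose on the bench, 0.5 kg, 80 x 66 x 26 mm): a round key 30 mm in diameter, its top 38.5 mm above the bench. It is pressed straight down.
- key (a joint): How far the dome key is pressed (m), 0 at rest. The force rises to about 5 N at 2.4 mm, where the dome snaps; it then falls to about 3 N at 5 mm, rises again to 5 N at 6.8 mm, and the key bottoms at 8 mm. It springs back when let go.
- tape: Roll of masking tape, 100 mm across, 24 mm high, lying flat; bystander, origin under its centre.
- tub: Small lidded tub of underglaze, blue with white lid, 69 mm across, 57 mm high; bystander, origin under its centre.
- slip_tub: Low lidded tub of slip, beige with white lid, 79 mm across, 46 mm high; bystander, origin under its centre.
Mind the look-alikes: they are no part of the job. What is shaped like the part that bears key_top but yellow is not meant.

How it is judged:
By the outcome, as a careful person would: the job done as asked, in the order asked, and still so for the second after the job is handed in, with the robot touching nothing.
Of tile_green, tile_brown, tile_blue, tile_cream only 3 to 4 are there at a start; the rules pass over those that are not, and their reading is None.
At some moment in a run one of pad may be knocked a few centimetres aside while the robot is not near it.
It also fails if it takes over 192 s, if anything falls off the work surface, if the arm or the gripper's body presses on something with over 40 N, if the wrist force passes 120 N, or if a joint passes its speed limit or range.

## Working session

There is one attempt and no reset: what is moved stays moved. The work goes in short steps, Python scripts to look and compute and a tool call to move; the robot and the scene stay as the last step left them, time stands still between calls to the robot, and variables do not carry over. Pictures are saved under pics/ and viewed, at most 14 in all, crops included, and the job is handed in when it is done.

Besides the shell and the picture viewer there is one more tool, called after ">>>" as name([rows], argument=value, ...), one row to a line, values as JSON. arm_command: Moves the arm, as the interface text tells. Its arguments: {"type":"object","properties":{"targets":{"type":"array","items":{"type":"array","items":{"type":"array","items":{"type":"number"}}}},"jaw":{"type":"number"},"newtons":{"type":"number"}},"required":["targets"]}

```bash
ls; mkdir -p pics; cat > h.py <<'E'
import numpy as np, cv2
from scipy.spatial.transform import Rotation as R
from cell import arm
def shot(n):
    s=arm.observe(); im=arm.get_image(n)
    if 'T_tool_cam' in im:
        T=np.eye(4);T[:3,:3]=R.from_rotvec(s['ee_rot']).as_matrix();T[:3,3]=s['position']
        T=T@np.array(im['T_tool_cam'])
    else:
        T=np.eye(4);r=np.array(im['rotation']);T[:3,:3]=r if r.shape==(3,3) else R.from_rotvec(r).as_matrix();T[:3,3]=im['xyz']
    im['T']=T;im['K']=np.array([[im['fx'],0,im['cx']],[0,im['fy'],im['cy']],[0,0,1.]])
    return im
def save(im,f,crop=None,sc=1):
    p=im['pixels'][...,::-1]
    if crop: p=p[crop[1]:crop[3],crop[0]:crop[2]]
    cv2.imwrite('pics/'+f,cv2.resize(p,None,fx=sc,fy=sc,interpolation=cv2.INTER_CUBIC))
def norm(im,uv):
    return cv2.undistortPoints(np.array(uv,float).reshape(-1,1,2),im['K'],np.array(im['dist'])).reshape(-1,2)
def onz(im,uv,z):
    n=norm(im,uv);d=np.c_[n,np.ones(len(n))]@im['T'][:3,:3].T;o=im['T'][:3,3]
    return o+d*((z-o[2])/d[:,2])[:,None]
def cloud(im):
    h,w=im['z_map'].shape;v,u=np.mgrid[:h,:w]
    n=norm(im,np.c_[u.ravel(),v.ravel()]);z=im['z_map'].ravel()[:,None]
    P=np.c_[n*z,z]@im['T'][:3,:3].T+im['T'][:3,3]
    P[z[:,0]==0]=np.nan
    return P.reshape(h,w,3)
E
python3 - <<'E'
from h import *
print(arm.observe())
for n in('scene','top'):
    i=shot(n);save(i,n+'0.png',sc=1.5);print(n,i['T'].round(3),i['fx'],(i['z_map']>0).mean())
E
```

```text
pics
{'clock': 0.0, 'joints': array([-1.44759745,  0.43523645,  0.02497788,  1.57410131, -0.01155509,
        1.13398313, -0.07507523]), 'dq': array([ 5.80831951e-04,  1.46700499e-05,  1.07924474e-03,  1.11819721e-04,
       -4.90915798e-04,  2.12933705e-04, -1.32295946e-03]), 'joint_efforts': array([ 2.74239092e-04, -6.67856169e+01,  9.85035449e-01, -3.14446843e+01,
       -6.04438107e-02,  4.32651769e-02,  1.92344050e-04]), 'position': array([0.13989077, 0.60865174, 0.24493502]), 'ee_rot': array([ 3.53977611e-01,  3.12157764e+00, -2.48880032e-03]), 'force': array([ 0.43774523, -0.0894232 ,  0.10952475]), 'ft_torque': array([ 0.00391758, -0.00873958,  0.04088996]), 'gripper_force': 0.0, 'width': 1.0008326035558002}
scene [[-0.864  0.331 -0.379  1.144]
 [ 0.503  0.591 -0.631  0.903]
 [ 0.015 -0.736 -0.677  1.062]
 [ 0.     0.     0.     1.   ]] 459.4488789829361 0.9959869384765625
top [[-0.009 -0.986  0.168  0.379]
 [-1.     0.011  0.015 -0.018]
 [-0.017 -0.168 -0.986  1.24 ]
 [ 0.     0.     0.     1.   ]] 451.9131122964116 0.9958241780598959
```

View pics/scene0.png

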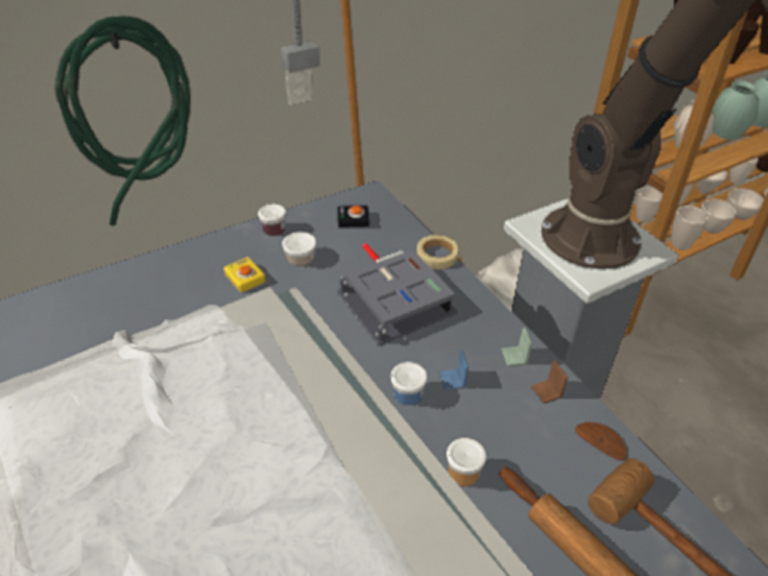

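View pics/top0.png

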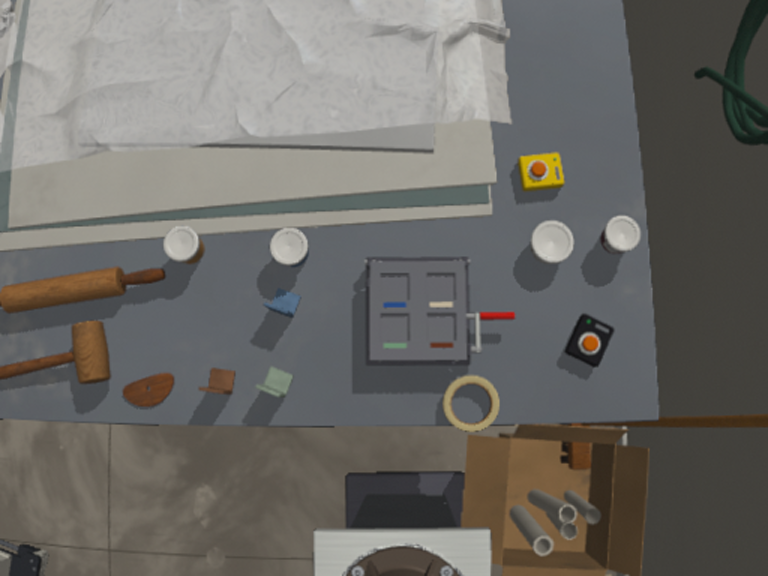

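The top view shows green at ~(183,253), brown at (145,254) and blue at (189,202) in native px, and no cream tile. The stand is at (279,207) with the red peg at (331,211). For the key there are two candidates: the black pad at (393,229) is the one wanted, and the yellow pad at (359,113) is the look-alike.

```bash
cat >> h.py <<'E'
def tilefit(P,m):
    Q=P[m];Q=Q[~np.isnan(Q[:,0])]
    up=Q[(Q[:,2]>.014)&(Q[:,2]<.07)];ft=Q[(Q[:,2]<.011)&(Q[:,2]>.002)]
    return up,ft
E
python3 - <<'E'
from h import *
reg={'top':{'green':(165,240,205,275),'brown':(128,240,160,270),'blue':(170,188,205,215),'peg':(318,205,345,217),'key':(382,215,405,240),'pad':(370,205,415,248),'tape':(293,248,336,290)}}
i=shot('top');P=cloud(i);hsv=cv2.cvtColor(i['pixels'],cv2.COLOR_RGB2HSV)
for k,(a,b,c,d) in reg['top'].items():
    h=hsv[b:d,a:c].reshape(-1,3).astype(int);p=P[b:d,a:c].reshape(-1,3)
    H,S,V=h.T
    m={'green':(H>40)&(H<80)&(S>40)&(V>80),'brown':(H<20)&(S>80),'blue':(H>95)&(H<125)&(S>105),'peg':((H<8)|(H>172))&(S>150),'key':(H<18)&(S>150),'pad':V<50,'tape':(H>10)&(H<35)&(S>60)&(V>120)}[k]
    q=p[m];q=q[~np.isnan(q[:,0])]
    print(k,m.sum(),q.mean(0).round(3),q.min(0).round(3),q.max(0).round(3))
    if k in('green','brown','blue'):
        up=q[q[:,2]>.014];ft=q[q[:,2]<.011];print('  up',up.mean(0).round(3),len(up),'ft',ft.mean(0).round(3),len(ft))
# bars & board
B=P[165:250,238:320];hb=hsv[165:250,238:320].astype(int)
for n,m in dict(blue=(abs(hb[...,0]-112)<12)&(hb[...,1]>150),green=(abs(hb[...,0]-60)<20)&(hb[...,1]>40)&(hb[...,2]>90),brown=((hb[...,0]<15))&(hb[...,1]>100),cream=(abs(hb[...,0]-25)<12)&(hb[...,2]>150)).items():
    y,x=np.nonzero(m);
    if len(x): print(n,len(x),onz(i,[[x.mean()+238,y.mean()+165]],.056).round(4),np.nanmean(B[m],0).round(4))
E
```

```text
<stdin>:9: RuntimeWarning: Mean of empty slice.
  ret = um.true_divide(
Traceback (most recent call last):
ValueError: zero-size array to reduction operation minimum which has no identity
```

```bash
python3 - <<'E'
from h import *
i=shot('top');P=cloud(i);hsv=cv2.cvtColor(i['pixels'],cv2.COLOR_RGB2HSV).astype(int)
print('table z',np.nanmedian(P[215:235,200:235,2]), 'px',[hsv[y,x].tolist() for x,y in((186,251),(147,251),(190,202),(263,230),(262,203),(294,230),(294,203),(331,211),(393,229))])
for k,(a,b,c,d) in {'green':(165,240,205,275),'brown':(128,240,160,270),'blue':(170,188,205,215),'pad':(370,205,415,248),'tape':(293,248,336,290),'board':(235,165,320,248)}.items():
    q=P[b:d,a:c].reshape(-1,3);q=q[q[:,2]>.0035]
    if k in('green','brown','blue'):
        up=q[q[:,2]>.014];ft=q[q[:,2]<.011];print(k,'up',up.mean(0).round(3),len(up),up[:,2].max(),'ft',ft.mean(0).round(3),len(ft))
    else: print(k,len(q),q.min(0).round(3),q.max(0).round(3),q.mean(0).round(3))
E
```

```text
table z -0.0007875605151396181 px [[55, 31, 140], [13, 126, 105], [105, 92, 128], [66, 66, 146], [108, 180, 133], [9, 175, 96], [20, 50, 188], [1, 222, 145], [14, 239, 174]]
green up [0.401 0.229 0.051] 70 0.06755247651784724 ft [0.418 0.224 0.006] 245
brown up [0.4   0.33  0.053] 60 0.06603210525525371 ft [0.419 0.332 0.006] 213
blue up [0.544 0.217 0.052] 65 0.06577598613655655 ft [0.567 0.213 0.006] 193
pad 749 [ 0.431 -0.407  0.004] [ 0.547 -0.288  0.043] [ 0.485 -0.343  0.025]
tape 624 [ 0.327 -0.185  0.004] [ 0.432 -0.07   0.032] [ 0.376 -0.126  0.021]
board 5024 [ 0.435 -0.147  0.004] [0.665 0.087 0.063] [ 0.538 -0.034  0.047]
```

```bash
cat >> h.py <<'E'
def plan(p,yaw_deg,tilt=0):
    """tool y along (-sin,cos) of yaw, tool z down tilted by tilt about world-yawed y"""
    s=arm.observe();r=R.from_rotvec(s['ee_rot']);c,si=np.cos(np.radians(yaw_deg)),np.sin(np.radians(yaw_deg))
    t=R.from_matrix(np.array([[-c,-si,0],[-si,c,0],[0,0,-1]]).T)
    t=R.from_rotvec(np.radians(tilt)*np.array([-si,c,0]))*t
    d=r.inv().apply(np.array(p)-s['position']);w=(r.inv()*t).as_rotvec()
    print('t',round(s['clock'],2),'pos',s['position'].round(4),'F',s['force'].round(1),'w',round(s['width'],3))
    print(' d tool mm (before turning)',(d*1000).round(1),'turn',w.round(4),'deg',np.degrees(w).round(1),'| d after turning',(t.inv().apply(np.array(p)-s['position'])*1000).round(1))
E
python3 - <<'E'
from h import *
i=shot('wrist');print(np.array(i['T_tool_cam']).round(3),i['fx'],i['T'].round(3))
plan([.33,.27,.28],0)
E
```

```text
[[-0.001 -0.953 -0.302  0.081]
 [ 1.    -0.    -0.001 -0.   ]
 [ 0.001 -0.302  0.953 -0.139]
 [ 0.     0.     0.     1.   ]] 333.9706518749458 [[ 0.225  0.929  0.294  0.061]
 [ 0.974 -0.214 -0.069  0.627]
 [-0.002  0.302 -0.953  0.384]
 [ 0.     0.     0.     1.   ]]
t 0.25 pos [0.14   0.6089 0.2454] F [ 0.1 -0.1  0.9] w 1.0
 d tool mm (before turning) [-261.1 -287.8  -34.4] turn [-0.0007  0.     -0.2259] deg [ -0.    0.  -12.9] | d after turning [-190.  -338.9  -34.6]
```

>>> arm_command([
  [[0,0,0,0,0,-0.113],[0,0,0,0,0,-0.113],[-0.0325,-0.0436,-0.0044,0,0,0],[-0.0325,-0.0436,-0.0044,0,0,0],[-0.0325,-0.0436,-0.0044,0,0,0],[-0.0325,-0.0436,-0.0044,0,0,0],[-0.0325,-0.0436,-0.0044,0,0,0],[-0.0325,-0.0436,-0.0044,0,0,0],[-0.0325,-0.0436,-0.0044,0,0,0],[-0.0325,-0.0436,-0.0044,0,0,0]],
])

```text
clock: 1.5
position: [0.4008, 0.2588, 0.2813]
ee_rot: [-0.0, 3.141, 0.001]
force: [0.6, 0.9, -0.4]
width: 1.005
gripper_force: 0.0
```

>>> arm_command([
  [[0,0,0,0,0,0],[0,0,0,0,0,0]],
])

```text
clock: 1.75
position: [0.3997, 0.2607, 0.2809]
ee_rot: [-0.0, -3.141, -0.001]
force: [-1.2, 0.5, 0.3]
width: 1.001
gripper_force: 0.0
```

```bash
cat >> h.py <<'E'
def tiles(im,boxes=None):
    """upright/foot fits from cloud"""
    P=cloud(im);hsv=cv2.cvtColor(im['pixels'],cv2.COLOR_RGB2HSV).astype(int);out={}
    G=dict(green=(.41,.227),brown=(.41,.331),blue=(.556,.215)) if boxes is None else boxes
    for k,g in G.items():
        m=(np.hypot(P[...,0]-g[0],P[...,1]-g[1])<.05)&(P[...,2]>.003)
        q=P[m];up=q[(q[:,2]>.055)];ft=q[q[:,2]<.012]
        (c,s,a)=cv2.minAreaRect((q[:,:2]*1000).astype(np.float32))
        (c2,s2,a2)=cv2.minAreaRect((up[:,:2]*1000).astype(np.float32))
        (c3,s3,a3)=cv2.minAreaRect((ft[:,:2]*1000).astype(np.float32))
        print(k,len(q),'all',np.round(c,1),np.round(s,1),round(a,1),'| up',len(up),np.round(c2,1),np.round(s2,1),round(a2,1),up[:,2].max().round(4),'| ft',np.round(c3,1),np.round(s3,1),round(a3,1))
E
python3 - <<'E'
from h import *
plan([.40,.26,.28],0)
i=shot('wrist');save(i,'w1.png',sc=1.5);tiles(i)
E
```

```text
t 1.75 pos [0.3997 0.2607 0.2809] F [-1.2  0.5  0.3] w 1.001
 d tool mm (before turning) [-0.3 -0.7  0.9] turn [ 0.0004 -0.0003 -0.0001] deg [ 0. -0. -0.] | d after turning [-0.3 -0.7  0.9]
green 25959 all [398.2 220.5] [69.7 81.5] 66.2 | up 24992 [390.1 227.3] [75.5 48.4] 82.8 0.3713 | ft [419.9 223.9] [44.7 44.4] 68.1
brown 19039 all [405.6 325.6] [87.3 56.6] 12.2 | up 17974 [389.2 321.9] [54.2 54. ] 16.1 0.3713 | ft [409.3 325.8] [54.9 70.5] 87.6
blue 855 all [565.7 212.7] [46.8 45.2] 70.8 | up 138 [546.4 213.8] [34.9  7.3] 70.7 0.0634 | ft [566.1 212.2] [45.9 44. ] 70.6
```

View pics/w1.png

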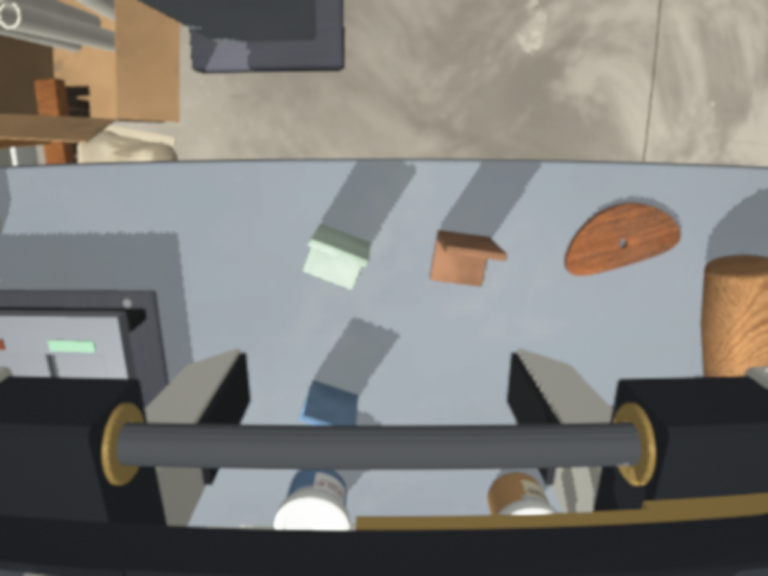

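```bash
sed -i "s/(P\[...,2\]>.003)$/(P[...,2]>.003)\&(P[...,2]<.075)/" h.py; python3 - <<'E'
from h import *
i=shot('wrist');tiles(i)
P=cloud(i);print('table',np.nanmedian(P[160:250,200:205,2]),np.nanmedian(P[200:220,260:290,2]))
E
```

```text
green 1233 all [419.9 224.1] [45.  44.6] 68.4 | up 262 [402.7 230.9] [44.4  6.7] 68.3 0.0637 | ft [419.8 224. ] [44.6 44.5] 68.8
brown 1324 all [421.6 329.4] [46.9 44.6] 81.9 | up 262 [403.2 332.2] [46.6  6.3] 82.8 0.0633 | ft [421.6 329.4] [46.2 44.5] 82.5
blue 846 all [566.2 212.8] [46.7 45.5] 69.7 | up 127 [546.  213.1] [33.3  6.6] 72.8 0.063 | ft [566.4 212.6] [46.6 44.9] 69.7
table -0.0003093708645805493 -0.00046937518965448066
```

>>> arm_command([
  [[-0.008,-0.048,0,0,0,0],[-0.008,-0.048,0,0,0,0],[-0.008,-0.048,0,0,0,0],[-0.008,-0.048,0,0,0,0],[-0.008,-0.048,0,0,0,0],[-0.008,-0.048,0,0,0,0],[0,0,0,0,0,0],[0,0,0,0,0,0]],
])

```text
clock: 2.85
position: [0.448, -0.0262, 0.2807]
ee_rot: [0.003, -3.141, -0.001]
force: [-0.5, 1.3, 0.6]
width: 0.997
gripper_force: 0.0
```

```bash
python3 - <<'E'
from h import *
plan([.45,-.03,.28],0)
i=shot('wrist');save(i,'w2.png',sc=1.5)
P=cloud(i);hb=cv2.cvtColor(i['pixels'],cv2.COLOR_RGB2HSV).astype(int)
H,S,V=hb[...,0],hb[...,1],hb[...,2];Z=P[...,2];ok=(Z>.03)&(Z<.075)&(abs(P[...,1]+.03)<.09)
for n,m in dict(blue=(abs(H-108)<10)&(S>150),green=(abs(H-60)<20)&(S>45)&(V>90),brown=(H<15)&(S>120),cream=(abs(H-22)<10)&(S>30)&(V>150),peg=((H<6)|(H>174))&(S>190)&(Z>.02)&(Z<.08)).items():
    if n!='peg':m=m&ok
    q=P[m]
    if len(q)<15: print(n,len(q));continue
    l,st=cv2.connectedComponentsWithStats(m.astype(np.uint8))[1:3];m=l==1+st[1:,4].argmax();q=P[m]
    y,x=np.nonzero(m);print(n,len(q),(x.mean().round(),y.mean().round()),q.mean(0).round(4),onz(i,[[x.mean(),y.mean()]],.056).round(4),cv2.minAreaRect((q[:,:2]*1000).astype(np.float32)))
# board top surface mask extents
m=(Z>.0525)&(Z<.0595)&(abs(P[...,0]-.55)<.15)&(abs(P[...,1]+.03)<.13)
q=P[m];print(len(q),q.min(0),q.max(0),cv2.minAreaRect((q[:,:2]*1000).astype(np.float32)),np.median(q[:,2]))
E
```

```text
t 2.85 pos [ 0.448  -0.0262  0.2807] F [-0.5  1.3  0.6] w 0.997
 d tool mm (before turning) [-2.  -3.8  0.7] turn [ 0.0004 -0.0004  0.0018] deg [ 0.  -0.   0.1] | d after turning [-2.  -3.8  0.7]
blue 135 (np.float64(281.0), np.float64(250.0)) [0.5531 0.008  0.0564] [[0.5533 0.0081 0.056 ]] ((553.3453979492188, 7.82293701171875), (6.794981479644775, 35.27785873413086), 0.004021520260721445)
green 236 (np.float64(282.0), np.float64(193.0)) [0.4812 0.008  0.0564] [[0.4813 0.008  0.056 ]] ((481.19866943359375, 8.100695610046387), (8.235438346862793, 37.912418365478516), 0.3822908103466034)
brown 186 (np.float64(210.0), np.float64(193.0)) [ 0.4808 -0.0743  0.0564] [[ 0.4809 -0.0743  0.056 ]] ((480.7015380859375, -74.1691665649414), (6.806735992431641, 35.8419189453125), 0.3863239884376526)
cream 0
peg 163 (np.float64(136.0), np.float64(226.0)) [ 0.5299 -0.1712  0.0408] [[ 0.5233 -0.1653  0.056 ]] ((529.4417724609375, -174.08572387695312), (57.7976188659668, 5.272878170013428), 87.58667755126953)
10639 [ 0.45502114 -0.11908272  0.05252811] [0.60072657 0.05157532 0.05883969] ((528.0115356445312, -33.757713317871094), (170.44544982910156, 145.70314025878906), 89.89781188964844) 0.055431015079494605
```

View pics/w2.png

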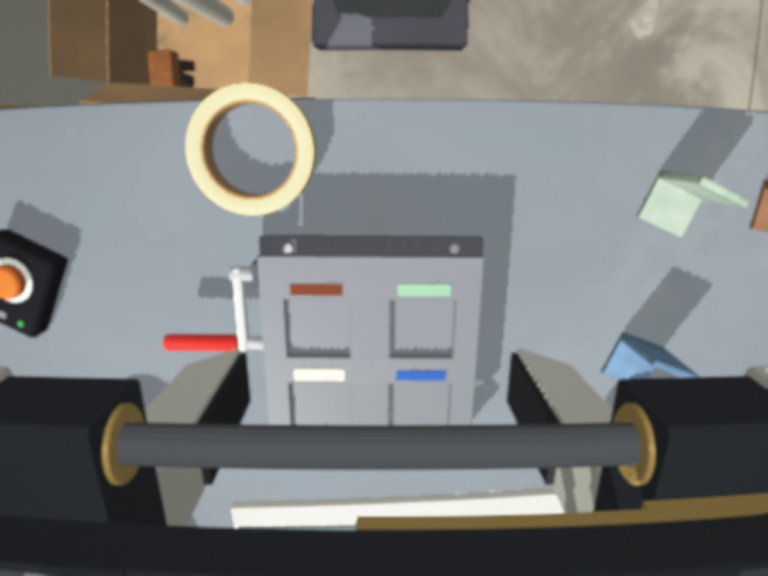

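The wrist view shows the board square to the world axes. In native px the bars are green (282,193), brown (210,193), blue (281,250) and cream at about (213,250). The peg is at (136,226) and the key at (7,188).

```bash
python3 - <<'E'
from h import *
i=shot('wrist');P=cloud(i);Z=P[...,2]
for n,c in dict(green=(.511,.008),brown=(.511,-.074)).items():
    m=(abs(P[...,0]-c[0])<.034)&(abs(P[...,1]-c[1])<.034)
    f=m&(Z<.0525)&(Z>.045);q=P[f]
    print(n,'floor med z',np.median(q[:,2]).round(4),'x',np.percentile(q[:,0],[0,1,99,100]).round(4),'y',np.percentile(q[:,1],[0,1,99,100]).round(4))
    # top-surface boundary along centre lines
    for ax in(0,1):
        s=m&(abs(P[...,1-ax]-c[1-ax])<.015)&(Z>.0545)&(Z<.058);a=P[s][:,ax]-c[ax]
        print('  axis',ax,'top below',a[a<0].max().round(4)+c[ax],'above',a[a>0].min().round(4)+c[ax])
for n,o in dict(green=(-.4,.2,0)).items(): pass
plan([.421,.224,.28],0)
E
```

```text
green floor med z 0.0494 x [0.4913 0.4919 0.5385 0.5391] y [-0.0179 -0.0169  0.0321  0.0325]
  axis 0 top below 0.489 above 0.5375
  axis 1 top below -0.018 above 0.032
brown floor med z 0.0495 x [0.4916 0.492  0.5381 0.5387] y [-0.0995 -0.099  -0.05   -0.0491]
  axis 0 top below 0.4892 above 0.537
  axis 1 top below -0.0988 above -0.04869999999999999
t 2.95 pos [ 0.4479 -0.0258  0.2808] F [0.8 0.3 0.1] w 1.003
 d tool mm (before turning) [ 26.1 249.9   0.9] turn [ 0.0004 -0.0004  0.0032] deg [ 0.  -0.   0.2] | d after turning [ 26.9 249.8   0.8]
```

>>> arm_command([
  [[0.0075,0.0428,0.015,0,0,0.095],[0.0075,0.0428,0.015,0,0,0],[0,0,0,0,0,0]],
])

```text
clock: 3.32
position: [0.4358, 0.0629, 0.2499]
ee_rot: [-0.136, -3.136, -0.0]
force: [0.7, -0.1, 0.6]
width: 1.004
gripper_force: 0.0
```

```bash
python3 - <<'E'
from h import *
plan([.4028,.2309,.12],-21.7)
E
```

```text
t 3.33 pos [0.4358 0.0629 0.2499] F [ 0.7 -0.1  0.6] w 1.004
 d tool mm (before turning) [ 47.1 164.5 130. ] turn [-2.00e-04 -2.30e-03  2.92e-01] deg [-0.  -0.1 16.7] | d after turning [ 92.7 143.9 129.9]
```

>>> arm_command([
  [[0,0,0,0,0,0.146],[0,0,0,0,0,0.146],[0.0186,0.0288,0.026,0,0,0],[0.0186,0.0288,0.026,0,0,0],[0.0186,0.0288,0.026,0,0,0],[0.0186,0.0288,0.026,0,0,0],[0.0186,0.0288,0.026,0,0,0],[0,0,0,0,0,0],[0,0,0,0,0,0]],
])

```text
clock: 4.45
position: [0.4055, 0.2266, 0.1212]
ee_rot: [0.603, 3.083, -0.001]
force: [0.5, 0.0, 0.4]
width: 1.0
gripper_force: 0.0
```

```bash
python3 - <<'E'
from h import *
plan([.4028,.2309,.042],-21.7)
E
```

```text
t 4.45 pos [0.4055 0.2266 0.1212] F [0.5 0.  0.4] w 1.0
 d tool mm (before turning) [ 4.1  3.  79.2] turn [-0.0003  0.0003 -0.0076] deg [-0.   0.  -0.4] | d after turning [ 4.1  3.  79.2]
```

>>> arm_command([
  [[0.004,0.003,0,0,0,-0.0076],[0,0,0.03,0,0,0],[0,0,0.03,0,0,0],[0,0,0.018,0,0,0],[0,0,0,0,0,0],[0,0,0,0,0,0]],
])

```text
clock: 5.2
position: [0.4034, 0.2313, 0.0439]
ee_rot: [0.593, 3.084, 0.002]
force: [0.7, 0.9, -0.2]
width: 1.002
gripper_force: 0.0
```

>>> arm_command([
  [[0,0,0,0,0,0],[0,0,0,0,0,0],[0,0,0,0,0,0],[0,0,0,0,0,0],[0,0,0,0,0,0],[0,0,0,0,0,0]],
], jaw=0.03, newtons=15)

```text
clock: 5.95
position: [0.4027, 0.2313, 0.0429]
ee_rot: [-0.592, -3.085, 0.0]
force: [-0.1, 0.2, -0.1]
width: 0.498
gripper_force: 15.0
```

```bash
python3 - <<'E'
from h import *
plan([.4028,.2309,.042],-21.7)
i=shot('top');save(i,'t1.png',crop=(140,200,260,290),sc=5)
E
```

```text
t 5.95 pos [0.4027 0.2313 0.0429] F [-0.1  0.2 -0.1] w 0.498
 d tool mm (before turning) [-0.2 -0.3  0.9] turn [-0.     -0.0001 -0.0005] deg [-0. -0. -0.] | d after turning [-0.2 -0.3  0.9]
```

View pics/t1.png

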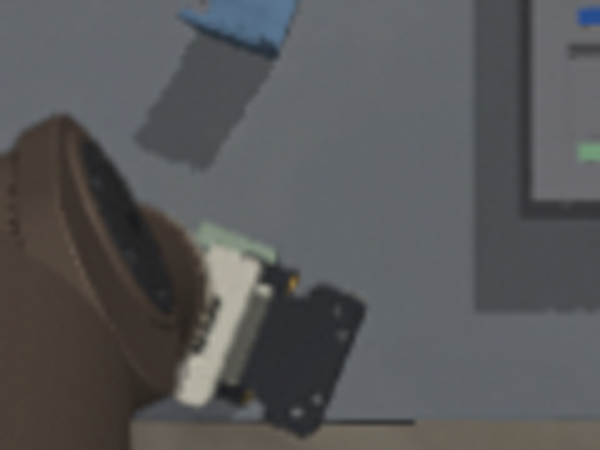

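>>> arm_command([
  [[0,0,-0.02,0,0,0],[0,0,-0.03,0,0,0],[0,0,-0.04,0,0,0],[0,0,-0.03,0,0,-0.09],[0,0,0,0,0,-0.096],[0,0,0,0,0,-0.096],[0,0,0,0,0,-0.096],[-0.0186,-0.0448,0,0,0,0],[-0.0186,-0.0448,0,0,0,0]],
])

```text
clock: 7.12
position: [0.44, 0.1408, 0.1629]
ee_rot: [0.001, -3.142, -0.0]
force: [-0.3, 0.1, -0.7]
width: 0.5
gripper_force: 15.0
```

>>> arm_command([
  [[-0.0186,-0.0448,0,0,0,0],[-0.0186,-0.0448,0,0,0,0],[-0.0186,-0.0448,0,0,0,0],[0,0,0,0,0,0],[0,0,0,0,0,0]],
])

```text
clock: 7.75
position: [0.495, 0.0075, 0.1627]
ee_rot: [-0.002, -3.141, -0.001]
force: [-0.6, 0.4, -2.1]
width: 0.496
gripper_force: 15.0
```

```bash
python3 - <<'E'
from h import *
plan([.4955,.0073,.0929],0)
i=shot('wrist');save(i,'w3.png')
E
```

```text
t 7.75 pos [0.495  0.0075 0.1627] F [-0.6  0.4 -2.1] w 0.496
 d tool mm (before turning) [-0.5 -0.3 69.8] turn [ 0.0004 -0.0008 -0.0015] deg [ 0.  -0.  -0.1] | d after turning [-0.5 -0.2 69.8]
```

View pics/w3.png

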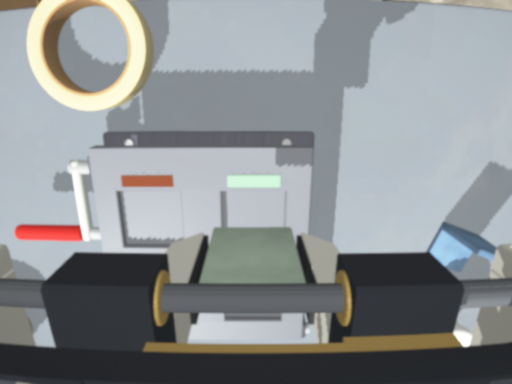

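Green tile is held square, at px (253,260) over its pocket. Lowering it.

>>> arm_command([
  [[-0.0005,0,0.02,0,0,0],[0,0,0.02,0,0,0],[0,0,0.015,0,0,0],[0,0,0.005,0,0,0],[0,0,0,0,0,0],[0,0,0.003,0,0,0],[0,0,0.003,0,0,0],[0,0,0.003,0,0,0],[0,0,0,0,0,0],[0,0,0,0,0,0]],
])

```text
clock: 9.05
position: [0.496, 0.0071, 0.094]
ee_rot: [0.002, 3.142, 0.0]
force: [-0.0, -0.8, -0.3]
width: 0.5
gripper_force: 15.0
```

>>> arm_command([
  [[0,0,0.0012,0,0,0],[0,0,0,0,0,0],[0,0,0,0,0,0]],
])

```text
clock: 9.43
position: [0.4961, 0.0071, 0.0928]
ee_rot: [0.002, 3.141, 0.0]
force: [0.3, 0.3, -0.4]
width: 0.5
gripper_force: 15.0
```

>>> arm_command([
  [[0,0,0,0,0,0],[0,0,0,0,0,0],[0,0,0,0,0,0],[0,0,-0.03,0,0,0],[0,0,-0.04,0,0,0],[0,0,-0.05,0,0,0],[0,0,-0.05,0,0,0],[0,0,0,0,0,0]],
], jaw=0.07)

```text
clock: 10.42
position: [0.498, 0.0071, 0.2664]
ee_rot: [0.002, 3.134, 0.002]
force: [1.0, -0.6, -0.9]
width: 0.763
gripper_force: 0.0
```

```bash
python3 - <<'E'
from h import *
plan([.4034,.3317,.26],-7.6)
i=shot('wrist');P=cloud(i);Z=P[...,2]
m=(abs(P[...,0]-.51)<.03)&(abs(P[...,1]-.0073)<.03)&(Z>.10)&(Z<.125);q=P[m];print(len(q),q[:,2].max(),np.percentile(q[:,2],95),cv2.minAreaRect((q[q[:,2]>.107][:,:2]*1000).astype(np.float32)))
m=(abs(P[...,0]-.52)<.022)&(abs(P[...,1]-.0073)<.02)&(Z>.045)&(Z<.075);q=P[m];print(len(q),np.median(q,0)); A=np.c_[q[:,:2],np.ones(len(q))];print(np.linalg.lstsq(A,q[:,2],rcond=None)[0])
E
```

```text
t 10.43 pos [0.498  0.0071 0.2664] F [ 1.  -0.6 -0.9] w 0.763
 d tool mm (before turning) [ 95.1 324.4   6.2] turn [0.0019 0.007  0.1313] deg [0.1 0.4 7.5] | d after turning [136.7 309.2   6.4]
439 0.11314222951696673 0.11226251163022061 ((495.713623046875, 6.253787994384766), (5.5034284591674805, 44.672218322753906), 0.08633975684642792)
859 [0.52821357 0.00774801 0.05530567]
[-0.02836417  0.00280231  0.07017153]
```

>>> arm_command([
  [[0.0136,0.0464,0.01,0,0,0.065],[0.0166,0.0454,0.01,0,0,0.066],[0.0196,0.0443,0.01,0,0,0],[0.0196,0.0443,0.01,0,0,0],[0.0196,0.0443,0.01,0,0,0],[0.0196,0.0443,0.01,0,0,0],[0.0196,0.0443,0.01,0,0,0],[0,0,0,0,0,0],[0,0,0,0,0,0]],
], jaw=0.09)

```text
clock: 11.6
position: [0.4006, 0.3313, 0.1916]
ee_rot: [-0.208, -3.133, 0.004]
force: [-0.1, -0.9, 1.0]
width: 0.982
gripper_force: 0.0
```

```bash
python3 - <<'E'
from h import *
plan([.4033,.3319,.0429],-7.6)
E
```

```text
t 11.6 pos [0.4006 0.3313 0.1916] F [-0.1 -0.9  1. ] w 0.982
 d tool mm (before turning) [ -2.8   1.3 148.7] turn [-0.0023 -0.0012  0.0003] deg [-0.1 -0.1  0. ] | d after turning [ -2.6   1.  148.7]
```

>>> arm_command([
  [[-0.0027,0.001,0.03,0,0,0],[0,0,0.04,0,0,0],[0,0,0.04,0,0,0],[0,0,0.025,0,0,0],[0,0,0.013,0,0,0],[0,0,0,0,0,0],[0,0,0,0,0,0]],
])

```text
clock: 12.48
position: [0.4044, 0.3332, 0.0457]
ee_rot: [0.209, 3.134, 0.002]
force: [-1.2, -0.4, 0.3]
width: 0.981
gripper_force: 0.0
```

>>> arm_command([
  [[0,0,0,0,0,0],[0,0,0,0,0,0],[0,0,0,0,0,0],[0,0,0,0,0,0],[0,0,0,0,0,0],[0,0,0,0,0,0]],
], jaw=0.03)

```text
clock: 13.22
position: [0.4037, 0.3331, 0.0447]
ee_rot: [-0.208, -3.135, 0.0]
force: [-0.1, 1.0, 1.4]
width: 0.498
gripper_force: 15.0
```

```bash
python3 - <<'E'
from h import *
plan([.4955,-.0742,.165],0)
E
```

```text
t 13.22 pos [0.4037 0.3331 0.0447] F [-0.1  1.   1.4] w 0.498
 d tool mm (before turning) [-144.7 -391.6 -120.3] turn [-0.000e+00 -1.000e-04 -1.323e-01] deg [-0.  -0.  -7.6] | d after turning [ -91.8 -407.3 -120.3]
```

>>> arm_command([
  [[0,0,-0.02,0,0,0],[0,0,-0.04,0,0,0],[0,0,-0.05,0,0,0],[0,0,-0.045,0,0,-0.066],[0,0,0,0,0,-0.0663],[-0.0115,-0.0509,0,0,0,0],[-0.0115,-0.0509,0,0,0,0],[-0.0115,-0.0509,0,0,0,0],[-0.0115,-0.0509,0,0,0,0],[-0.0115,-0.0509,0,0,0,0]],
])

```text
clock: 14.48
position: [0.4613, 0.0769, 0.1998]
ee_rot: [-0.0, 3.141, 0.0]
force: [0.7, 0.6, -0.6]
width: 0.502
gripper_force: 15.0
```

>>> arm_command([
  [[-0.0115,-0.0509,0,0,0,0],[-0.0115,-0.0509,0,0,0,0],[-0.0115,-0.0509,0,0,0,0],[0,0,0,0,0,0],[0,0,0,0,0,0],[0,0,0,0,0,0]],
])

```text
clock: 15.22
position: [0.4955, -0.0727, 0.1996]
ee_rot: [0.003, -3.141, -0.001]
force: [0.3, 0.4, -0.7]
width: 0.499
gripper_force: 15.0
```

```bash
python3 - <<'E'
from h import *
plan([.4959,-.0742,.0947],0)
E
```

```text
t 15.22 pos [ 0.4955 -0.0727  0.1996] F [ 0.3  0.4 -0.7] w 0.499
 d tool mm (before turning) [ -0.4  -1.6 104.9] turn [ 0.0006 -0.0004  0.0021] deg [ 0.  -0.   0.1] | d after turning [ -0.4  -1.5 104.9]
```

>>> arm_command([
  [[-0.0003,0,0.03,0,0,0],[0,0,0.03,0,0,0],[0,0,0.025,0,0,0],[0,0,0.01,0,0,0],[0,0,0,0,0,0],[0,0,0.003,0,0,0],[0,0,0.003,0,0,0],[0,0,0.003,0,0,0],[0,0,0,0,0,0],[0,0,0,0,0,0]],
])

```text
clock: 16.48
position: [0.4961, -0.0742, 0.0958]
ee_rot: [0.0, 3.142, 0.0]
force: [-0.1, 0.2, -0.7]
width: 0.496
gripper_force: 15.0
```

>>> arm_command([
  [[0,0,0.001,0,0,0],[0,0,0,0,0,0],[0,0,0,0,0,0]],
])

```text
clock: 16.85
position: [0.4961, -0.0742, 0.0947]
ee_rot: [-0.0, 3.142, 0.0]
force: [0.7, 0.9, -0.3]
width: 0.499
gripper_force: 15.0
```

>>> arm_command([
  [[0,0,0,0,0,0],[0,0,0,0,0,0],[0,0,0,0,0,0],[0,0,-0.03,0,0,0],[0,0,-0.04,0,0,0],[0,0,-0.05,0,0,0],[0,0,-0.05,0,0,0],[0.016,0.054,0,0,0,0],[0.016,0.054,0,0,0,0],[0.016,0.054,0,0,0,0]],
], jaw=0.07)

```text
clock: 18.1
position: [0.4474, 0.0893, 0.2651]
ee_rot: [0.001, 3.141, 0.001]
force: [1.1, 0.8, 0.6]
width: 0.763
gripper_force: 0.0
```

>>> arm_command([
  [[0.0,0.054,0,0,0,0],[0.0,0.054,0,0,0,0],[0,0,0,0,0,0],[0,0,0,0,0,0]],
], jaw=0.09)

```text
clock: 18.6
position: [0.448, 0.1953, 0.2645]
ee_rot: [0.0, -3.141, 0.001]
force: [-0.5, -0.6, 0.1]
width: 0.98
gripper_force: 0.0
```

```bash
python3 - <<'E'
from h import *
i=shot('wrist');tiles(i,dict(blue=(.560,.215)))
save(i,'w4.png')
plan([.5489,.2190,.0447],-20)
P=cloud(i);Z=P[...,2]
for c in(.0073,-.0742):
    m=(abs(P[...,0]-.51)<.03)&(abs(P[...,1]-c)<.03)&(Z>.10)&(Z<.125);q=P[m];print(len(q),np.percentile(q[:,2],95),cv2.minAreaRect((q[q[:,2]>.107][:,:2]*1000).astype(np.float32)))
E
```

```text
blue 1230 all [566.7 211.6] [46.5 44.8] 69.6 | up 275 [549.7 218.1] [46.1  7.1] 68.7 0.0637 | ft [566.6 211.4] [46.  44.8] 70.4
t 18.65 pos [0.4481 0.1946 0.2646] F [-0.7 -0.2  0.9] w 0.981
 d tool mm (before turning) [-100.8   24.7  219.9] turn [-7.000e-04 -1.000e-04  3.477e-01] deg [-0.  -0.  19.9] | d after turning [-86.3  57.4 219.9]
467 0.11224928518881316 ((496.1781921386719, 6.909992218017578), (6.889023303985596, 46.159385681152344), 0.16301587224006653)
133 0.11210377157279448 ((495.351318359375, -56.10350799560547), (10.553353309631348, 6.494803428649902), 89.97588348388672)
```

View pics/w4.png

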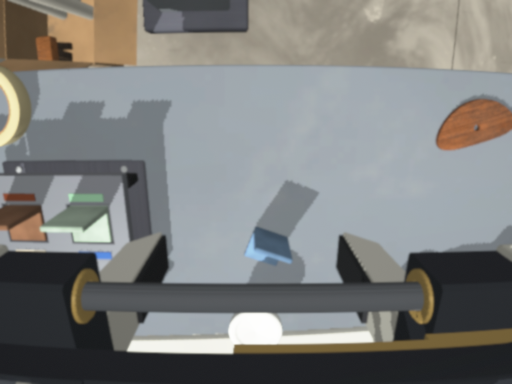

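Both placed tiles stand upright in their pockets: brown at px (22,225), green at (80,220). The blue tile is at (268,245).

>>> arm_command([
  [[-0.0338,0.0079,0.01,0,0,0],[-0.0338,0.0079,0.02,0,0,0],[-0.0337,0.0078,0.03,0,0,0],[0,0,0.03,0,0,0.0893],[0,0,0.03,0,0,0.0893],[0,0,0,0,0,0.0893],[0,0,0,0,0,0.0893],[0,0,0,0,0,0],[0,0,0,0,0,0]],
])

```text
clock: 19.77
position: [0.5496, 0.2186, 0.1449]
ee_rot: [0.557, 3.092, -0.0]
force: [1.1, 0.2, -0.6]
width: 0.981
gripper_force: 0.0
```

```bash
python3 - <<'E'
from h import *
plan([.5494,.2182,.0447],-20.5)
E
```

```text
t 19.77 pos [0.5496 0.2186 0.1449] F [ 1.1  0.2 -0.6] w 0.981
 d tool mm (before turning) [ 1.000e-01 -4.000e-01  1.002e+02] turn [-0.      0.0003  0.0013] deg [-0.   0.   0.1] | d after turning [ 1.000e-01 -4.000e-01  1.002e+02]
```

>>> arm_command([
  [[0,0,0.03,0,0,0],[0,0,0.04,0,0,0],[0,0,0.02,0,0,0],[0,0,0.01,0,0,0],[0,0,0,0,0,0],[0,0,0,0,0,0]],
])

```text
clock: 20.52
position: [0.55, 0.2196, 0.0457]
ee_rot: [0.558, 3.09, 0.002]
force: [-0.5, -0.2, 0.5]
width: 0.981
gripper_force: 0.0
```

>>> arm_command([
  [[0,0,0,0,0,0],[0,0,0,0,0,0],[0,0,0,0,0,0],[0,0,0,0,0,0],[0,0,0,0,0,0],[0,0,0,0,0,0]],
], jaw=0.03)

```text
clock: 21.28
position: [0.5493, 0.2195, 0.0447]
ee_rot: [-0.558, -3.092, -0.0]
force: [0.2, 0.5, 0.3]
width: 0.499
gripper_force: 15.0
```

```bash
python3 - <<'E'
from h import *
plan([.5675,.0073,.2],0)
E
```

```text
t 21.27 pos [0.5493 0.2195 0.0447] F [0.2 0.5 0.3] w 0.499
 d tool mm (before turning) [ -91.2 -192.4 -155.3] turn [ 0.     -0.     -0.3572] deg [  0.   -0.  -20.5] | d after turning [ -18.2 -212.2 -155.3]
```

>>> arm_command([
  [[0,0,-0.02,0,0,0],[0,0,-0.04,0,0,0],[0,0,-0.05,0,0,0],[0,0,-0.045,0,0,-0.0893],[0,0,0,0,0,-0.0893],[0,0,0,0,0,-0.0893],[0,0,0,0,0,-0.0893],[-0.0045,-0.053,0,0,0,0],[-0.0045,-0.053,0,0,0,0]],
])

```text
clock: 22.4
position: [0.5582, 0.1126, 0.1996]
ee_rot: [0.003, -3.142, 0.0]
force: [2.0, -1.1, -0.2]
width: 0.501
gripper_force: 15.0
```

>>> arm_command([
  [[-0.0045,-0.053,0,0,0,0],[-0.0045,-0.053,0,0,0,0],[0,0,0,0,0,0],[0,0,0,0,0,0],[0,0,0,0,0,0],[0,0,0,0,0,0]],
])

```text
clock: 23.15
position: [0.5673, 0.0089, 0.1997]
ee_rot: [0.003, -3.141, -0.001]
force: [-0.3, 0.1, -0.7]
width: 0.5
gripper_force: 15.0
```

```bash
python3 - <<'E'
from h import *
plan([.5679,.0075,.0947],0)
E
```

```text
t 23.15 pos [0.5673 0.0089 0.1997] F [-0.3  0.1 -0.7] w 0.5
 d tool mm (before turning) [ -0.6  -1.4 105. ] turn [ 0.0004 -0.0002  0.0022] deg [ 0.  -0.   0.1] | d after turning [ -0.6  -1.4 105. ]
```

>>> arm_command([
  [[-0.0004,0,0.03,0,0,0],[0,0,0.03,0,0,0],[0,0,0.025,0,0,0],[0,0,0.01,0,0,0],[0,0,0,0,0,0],[0,0,0.003,0,0,0],[0,0,0.003,0,0,0],[0,0,0.003,0,0,0],[0,0,0,0,0,0],[0,0,0,0,0,0]],
])

```text
clock: 24.4
position: [0.5678, 0.0075, 0.0958]
ee_rot: [-0.0, 3.142, 0.0]
force: [0.7, 0.0, -1.0]
width: 0.501
gripper_force: 15.0
```

>>> arm_command([
  [[0,0,0.001,0,0,0],[0,0,0,0,0,0],[0,0,0,0,0,0]],
])

```text
clock: 24.78
position: [0.5678, 0.0075, 0.0947]
ee_rot: [-0.0, 3.142, 0.0]
force: [-0.3, -0.4, -0.8]
width: 0.499
gripper_force: 15.0
```

>>> arm_command([
  [[0,0,0,0,0,0],[0,0,0,0,0,0],[0,0,0,0,0,0],[0,0,-0.03,0,0,0],[0,0,-0.04,0,0,0],[0,0,-0.05,0,0,0],[0,0,-0.05,0,0,0],[0.024,-0.04,0,0,0,0],[0.024,-0.04,0,0,0,0],[0.024,-0.04,0,0,0,0]],
], jaw=0.07)

```text
clock: 26.02
position: [0.4949, -0.1137, 0.2649]
ee_rot: [-0.0, 3.141, -0.0]
force: [0.8, -0.5, -0.9]
width: 0.761
gripper_force: 0.0
```

>>> arm_command([
  [[0,0,0,0,0,0],[0,0,0,0,0,0],[0,0,0,0,0,0]],
], jaw=0.09)

```text
clock: 26.4
position: [0.4964, -0.1113, 0.2646]
ee_rot: [-0.003, 3.142, 0.001]
force: [0.9, 0.2, 1.0]
width: 0.978
gripper_force: 0.0
```

```bash
python3 - <<'E'
from h import *
i=shot('wrist');save(i,'w5.png',sc=1.5)
plan([.5295,-.175,.1],90);print(arm.observe()['joints'].round(3))
P=cloud(i);Z=P[...,2];hb=cv2.cvtColor(i['pixels'],cv2.COLOR_RGB2HSV).astype(int)
for n,c in dict(g=(.496,.0073),br=(.496,-.0742),bl=(.568,.0075)).items():
    m=(abs(P[...,0]-c[0])<.02)&(abs(P[...,1]-c[1])<.03)&(Z>.107)&(Z<.125);q=P[m]
    if len(q)>9:print(n,len(q),np.percentile(q[:,2],95).round(4),cv2.minAreaRect((q[:,:2]*1000).astype(np.float32)))
H,S,V=hb[...,0],hb[...,1],hb[...,2]
m=((H<6)|(H>174))&(S>190)&(Z>.02)&(Z<.08)&(P[...,1]<-.13)&(P[...,1]>-.23);q=P[m]
print('peg',len(q),q.min(0),q.max(0),np.percentile(q,[2,50,98],axis=0).round(4).tolist(),cv2.minAreaRect((q[:,:2]*1000).astype(np.float32)))
m=(P[...,1]<-.124)&(P[...,1]>-.16)&(P[...,0]>.45)&(P[...,0]<.56)&(Z>.025)&(Z<.08)&(S<60);q=P[m];print('leg',np.percentile(q,[1,50,99],axis=0).round(4).tolist())
E
```

```text
t 26.45 pos [ 0.4963 -0.1113  0.2646] F [ 0.5 -0.  -0.2] w 0.976
 d tool mm (before turning) [-33.1 -63.8 164.5] turn [ 3.0000e-04  1.0000e-04 -1.5687e+00] deg [  0.    0.  -89.9] | d after turning [ 63.7 -33.2 164.6]
[-0.107  0.226  0.273  1.842 -0.069  1.083  1.764]
g 336 0.1121 ((495.9798278808594, 6.221307754516602), (6.213094234466553, 45.72657012939453), 0.05120714753866196)
br 355 0.1124 ((495.3202209472656, -75.4283447265625), (45.672035217285156, 6.0002288818359375), 89.87684631347656)
bl 74 0.1122 ((567.7322387695312, 23.45591163635254), (13.582316398620605, 6.130258083343506), 89.80128479003906)
peg 155 [ 0.52801303 -0.20351189  0.03833197] [ 0.53284969 -0.14592235  0.04330751] [[0.5285, -0.2021, 0.0388], [0.5297, -0.1702, 0.0405], [0.5321, -0.1472, 0.0424]] ((529.4990844726562, -174.6969757080078), (57.56865692138672, 4.798137187957764), 87.93783569335938)
leg [[0.4668, -0.1438, 0.0328], [0.4993, -0.137, 0.0404], [0.5387, -0.1245, 0.0435]]
```

View pics/w5.png

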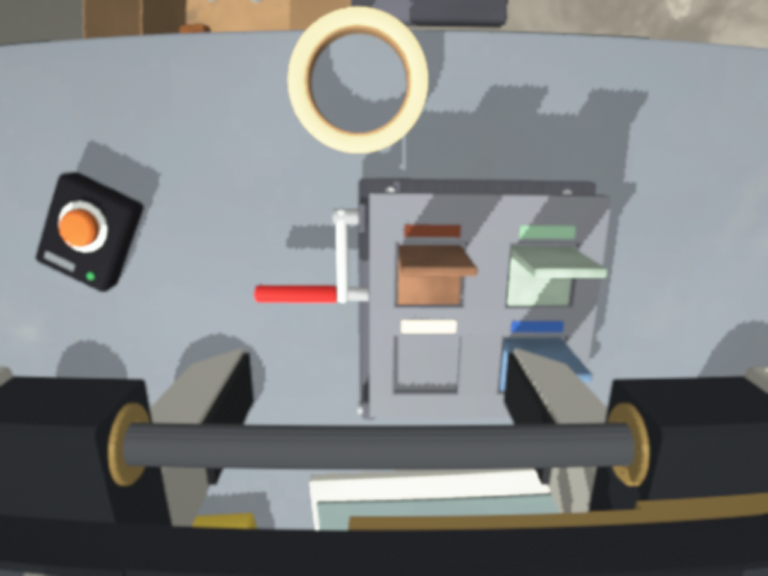

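Green, brown and blue are seated, at native px (290,180), (290,180 left ≈ 287), and (365,240) respectively; the cream pocket is empty. Next is the peg at (198,196). The last joint's range calls for yaw -90°, with a slight lean away from the tiles.

>>> arm_command([
  [[0,0,0,0,0,0.174],[0,0,0,0,0,0.174],[0,0,0,0,0,0.174],[0,0,0,0,0,0.174],[0,0,0,0,0,0.174],[0,0,0,0,0,0.174],[0,0,0,0,0,0.174],[0,0,0,0,0,0.174],[0,0,0,0,0,0.174],[0,0,0,0,0,0]],
], jaw=0.06)

```text
clock: 27.7
position: [0.4961, -0.1117, 0.2645]
ee_rot: [-2.213, -2.23, 0.001]
force: [0.8, -0.6, -0.9]
width: 0.651
gripper_force: 0.0
```

>>> arm_command([
  [[-0.045,0.017,0,0,0,0],[-0.045,0.017,0,0,0,0],[0,0,0,0,0.105,0],[0,0,0,0,0.105,0],[0,0,0,0,0,0],[0,0,0,0,0,0]],
])

```text
clock: 28.45
position: [0.5304, -0.2017, 0.2645]
ee_rot: [-2.103, -2.119, -0.22]
force: [-0.8, 0.3, -0.3]
width: 0.655
gripper_force: 0.0
```

```bash
cat >> h.py <<'E'
def pegplan(p,t=12):
    s=arm.observe();r=R.from_rotvec(s['ee_rot'])
    M=np.array([[0,1,0],[1,0,0],[0,0,-1.]]).T
    T=R.from_rotvec([np.radians(t),0,0])*R.from_matrix(M)
    d=T.inv().apply(np.array(p)-s['position']);w=(r.inv()*T).as_rotvec()
    print('t',round(s['clock'],2),'pos',s['position'].round(4),'F',s['force'].round(1),'w',round(s['width'],3),'q',s['joints'].round(2))
    print(' turn',w.round(4),'| d after turning mm',(d*1000).round(1))
E
python3 - <<'E'
from h import *
pegplan([.532,-.178,.15])
i=shot('wrist');save(i,'w6.png')
P=cloud(i);Z=P[...,2];hb=cv2.cvtColor(i['pixels'],cv2.COLOR_RGB2HSV).astype(int)
H,S,V=hb[...,0],hb[...,1],hb[...,2]
m=((H<6)|(H>174))&(S>170)&(Z>.02)&(Z<.08)&(P[...,1]<-.13)&(P[...,1]>-.23);q=P[m]
if len(q):print('peg',len(q),np.percentile(q,[2,50,98],axis=0).round(4).tolist(),cv2.minAreaRect((q[:,:2]*1000).astype(np.float32)))
E
```

```text
t 28.45 pos [ 0.5304 -0.2017  0.2645] F [-0.8  0.3 -0.3] w 0.655 q [ 0.02  0.4   0.52  1.66 -0.4   1.26  0.67]
 turn [-0.0016  0.0009  0.0073] | d after turning mm [ -0.6   1.6 116.9]
peg 486 [[0.529, -0.2035, 0.0391], [0.5344, -0.1755, 0.0418], [0.5391, -0.1469, 0.0435]] ((533.9292602539062, -175.2698211669922), (10.277555465698242, 58.96162033081055), 0.3649570345878601)
```

View pics/w6.png

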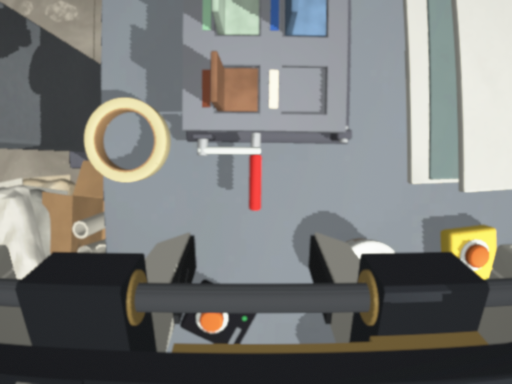

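The wrist view shows the peg from (255,155) to (255,210), beside the board. Centre is (0.534, -0.175).

```bash
python3 - <<'E'
from h import *
pegplan([.534,-.180,.035])
E
```

```text
t 28.5 pos [ 0.5305 -0.2012  0.2647] F [-0.   0.6  0.1] w 0.653 q [ 0.02  0.4   0.52  1.66 -0.4   1.26  0.67]
 turn [-0.0015  0.0005  0.008 ] | d after turning mm [-27.    3.5 229. ]
```

>>> arm_command([
  [[-0.027,0.0035,0.03,0,0,0.008],[0,0,0.04,0,0,0],[0,0,0.05,0,0,0],[0,0,0.05,0,0,0],[0,0,0,0,0,0],[0,0,0,0,0,0]],
])

```text
clock: 29.25
position: [0.5347, -0.1936, 0.0946]
ee_rot: [-2.113, -2.11, -0.222]
force: [0.1, -0.3, 0.3]
width: 0.653
gripper_force: 0.0
```

```bash
python3 - <<'E'
from h import *
pegplan([.534,-.180,.035])
E
```

```text
t 29.25 pos [ 0.5347 -0.1936  0.0946] F [ 0.1 -0.3  0.3] w 0.653 q [ 0.08  0.59  0.43  1.84 -0.54  0.93  0.81]
 turn [ 0.0006  0.0008 -0.0015] | d after turning mm [ 0.9 -0.7 61.1]
```

>>> arm_command([
  [[0.0009,-0.0007,0.025,0,0,0],[0,0,0.02,0,0,0],[0,0,0.012,0,0,0],[0,0,0.004,0,0,0],[0,0,0,0,0,0],[0,0,0,0,0,0]],
])

```text
clock: 30.0
position: [0.5333, -0.1802, 0.0341]
ee_rot: [-2.114, -2.107, -0.222]
force: [1.1, 0.3, 1.5]
width: 0.656
gripper_force: 0.0
```

>>> arm_command([
  [[0,0,0,0,0,0],[0,0,0,0,0,0],[0,0,0,0,0,0],[0,0,0,0,0,0],[0,0,0,0,0,0],[0,0,0,0,0,0]],
], jaw=0.0, newtons=40)

```text
clock: 30.75
position: [0.5333, -0.1797, 0.0334]
ee_rot: [-2.114, -2.107, -0.221]
force: [2.2, 0.8, -1.5]
width: 0.139
gripper_force: 40.0
```

```bash
python3 - <<'E'
from h import *
pegplan([.534,-.180,.036])
M=np.array([[0,1,0],[1,0,0],[0,0,-1.]]).T
T=R.from_rotvec([np.radians(12),0,0])*R.from_matrix(M)
c=np.array([.474,-.18,.036]);a=np.r_[0,.03,.07,np.arange(.14,1.69,.085),1.69]
p=c+.06*np.c_[np.cos(a),0*a,np.sin(a)]
for x,y in zip(a[1:],np.diff(p,axis=0)):print(round(x,3),(T.inv().apply(y)).round(4).tolist())
E
```

```text
t 30.75 pos [ 0.5333 -0.1797  0.0334] F [ 2.2  0.8 -1.5] w 0.139 q [ 0.09  0.67  0.38  1.89 -0.6   0.81  0.87]
 turn [-0.0004 -0.0004 -0.0031] | d after turning mm [ 0.3  0.7 -2.6]
0.03 [0.0004, -0.0, -0.0018]
0.07 [0.0005, -0.0001, -0.0023]
0.14 [0.0009, -0.0004, -0.0041]
0.225 [0.001, -0.0009, -0.0049]
0.31 [0.001, -0.0013, -0.0048]
0.395 [0.001, -0.0018, -0.0047]
0.48 [0.001, -0.0022, -0.0045]
0.565 [0.0009, -0.0025, -0.0043]
0.65 [0.0009, -0.0029, -0.0041]
0.735 [0.0008, -0.0033, -0.0038]
0.82 [0.0008, -0.0036, -0.0036]
0.905 [0.0007, -0.0039, -0.0032]
0.99 [0.0006, -0.0041, -0.0029]
1.075 [0.0005, -0.0044, -0.0026]
1.16 [0.0005, -0.0046, -0.0022]
1.245 [0.0004, -0.0048, -0.0018]
1.33 [0.0003, -0.0049, -0.0014]
1.415 [0.0002, -0.005, -0.001]
1.5 [0.0001, -0.0051, -0.0006]
1.585 [0.0, -0.0051, -0.0001]
1.67 [-0.0001, -0.0051, 0.0003]
1.69 [-0.0, -0.0012, 0.0001]
```

Gripped at 12.8 mm, about the peg's 14 mm. Swinging it up in stages.

>>> arm_command([
  [[0.0004,0,-0.0018,0,0,0],[0.0005,-0.0001,-0.0023,0,0,0],[0.0009,-0.0004,-0.0041,0,0,0],[0.001,-0.0009,-0.0049,0,0,0],[0.001,-0.0013,-0.0048,0,0,0],[0.001,-0.0018,-0.0047,0,0,0],[0.001,-0.0022,-0.0045,0,0,0],[0,0,0,0,0,0]],
])

```text
clock: 31.75
position: [0.5278, -0.1797, 0.0612]
ee_rot: [-2.115, -2.109, -0.223]
force: [8.7, 0.8, -11.1]
width: 0.143
gripper_force: 40.0
```

```bash
python3 - <<'E'
from h import *
i=shot('scene');save(i,'s2.png',crop=(210,130,350,250),sc=5)
pegplan([.474+.06*np.cos(.48),-.180,.0334+.06*np.sin(.48)])
E
```

```text
t 31.8 pos [ 0.5278 -0.1796  0.0611] F [  8.7   0.1 -11.6] w 0.144 q [ 0.08  0.62  0.41  1.89 -0.58  0.85  0.84]
 turn [ 0.0014  0.0004 -0.0026] | d after turning mm [-0.3 -0.6 -0.1]
```

View pics/s2.png

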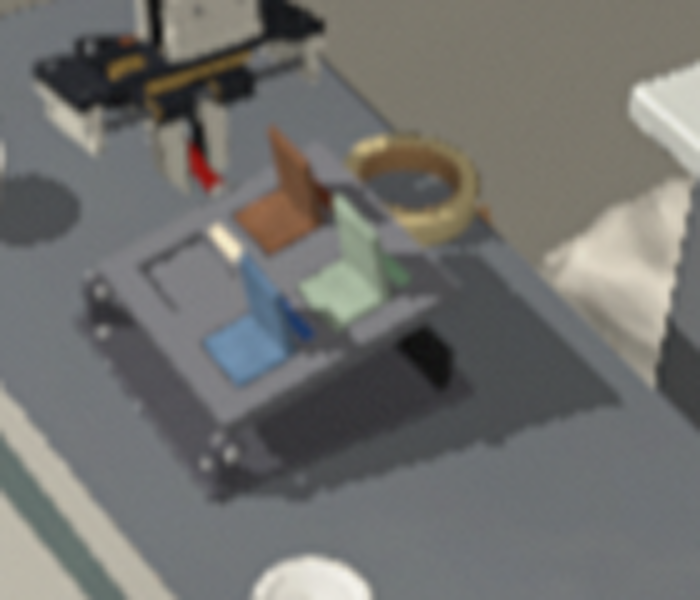

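The board is rising with the gripper on the peg (205,165), and all tiles are seated. Continuing.

>>> arm_command([
  [[0.0009,-0.0025,-0.0043,0,0,0],[0.0009,-0.0029,-0.0041,0,0,0],[0.0008,-0.0033,-0.0038,0,0,0],[0.0008,-0.0036,-0.0036,0,0,0],[0.0007,-0.0039,-0.0032,0,0,0],[0.0006,-0.0041,-0.0029,0,0,0],[0.0005,-0.0044,-0.0026,0,0,0],[0.0005,-0.0046,-0.0022,0,0,0],[0,0,0,0,0,0]],
])

```text
clock: 32.92
position: [0.5032, -0.1797, 0.0917]
ee_rot: [-2.118, -2.115, -0.233]
force: [13.9, 3.1, 11.6]
width: 0.143
gripper_force: 40.0
```

>>> arm_command([
  [[0.0004,-0.0048,-0.0018,0,0,0],[0.0003,-0.0049,-0.0014,0,0,0],[0.0002,-0.005,-0.001,0,0,0],[0.0001,-0.0051,-0.0006,0,0,0],[0,-0.0051,-0.0001,0,0,0],[0,-0.0051,0.0003,0,0,0],[0,-0.0012,0.0001,0,0,0],[0,0,0,0,0,0]],
])

```text
clock: 33.92
position: [0.4662, -0.1796, 0.0955]
ee_rot: [-2.114, -2.107, -0.225]
force: [-4.8, 1.9, 28.6]
width: 0.138
gripper_force: 40.0
```

```bash
python3 - <<'E'
from h import *
pegplan([.474+.06*np.cos(1.69),-.180,.0334+.06*np.sin(1.69)])
E
```

```text
t 33.92 pos [ 0.4662 -0.1796  0.0955] F [-4.8  1.9 28.6] w 0.138 q [ 0.08  0.5   0.44  2.   -0.53  0.85  0.86]
 turn [ 0.0014 -0.002  -0.0032] | d after turning mm [-1.   0.7  2.4]
```

>>> arm_command([
  [[0,0,0,0,0,0],[0,0,0,0,0,0],[0,0,0,0,0,0]],
], jaw=0.045)

```text
clock: 34.3
position: [0.4656, -0.1794, 0.093]
ee_rot: [-2.113, -2.106, -0.221]
force: [-0.3, -0.6, 0.0]
width: 0.416
gripper_force: 0.0
```

```bash
python3 - <<'E'
from h import *
pegplan([.4662,-.2,.27])
i=shot('scene');save(i,'s3.png',crop=(210,110,350,230),sc=5)
E
```

```text
t 34.3 pos [ 0.4656 -0.1794  0.093 ] F [-0.3 -0.6  0. ] w 0.416 q [ 0.08  0.5   0.44  2.   -0.53  0.85  0.86]
 turn [-0.0014 -0.0007 -0.0033] | d after turning mm [  16.6    0.6 -177.4]
```

View pics/s3.png

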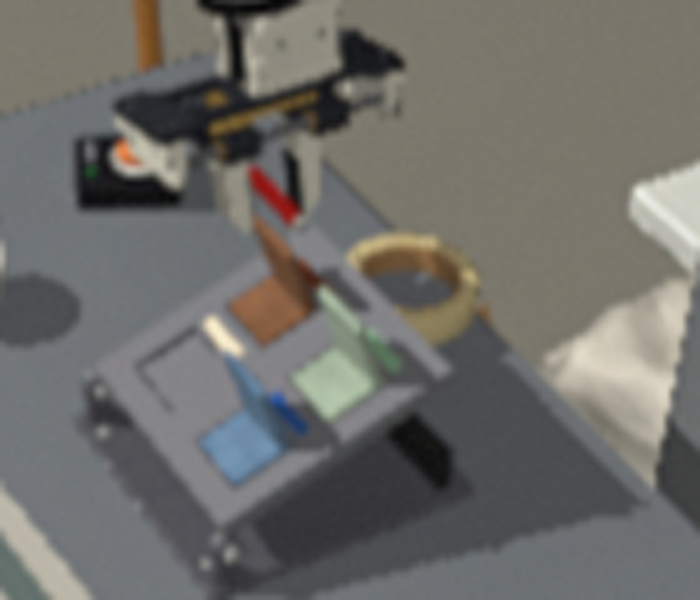

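The leg stays past centre with the jaws open (peg at (275,195)). The board is up with the tiles seated. Backing off, then looking at the pad.

>>> arm_command([
  [[0,0,-0.03,0,0,0],[0,0,-0.05,0,0,0],[0,0,-0.05,0,0,0],[0,0,-0.05,0,0,0],[-0.03,0,0,0,-0.105,0],[-0.02,0,0,0,-0.105,0],[0,0,0,0,0,0],[0,0,0,0,0,0]],
])

```text
clock: 35.35
position: [0.4657, -0.2654, 0.2606]
ee_rot: [-2.222, -2.216, -0.0]
force: [-0.2, 0.0, 1.1]
width: 0.49
gripper_force: 0.0
```

>>> arm_command([
  [[0,0,0,0,0,0],[0,0,0,0,0,0],[0,0,0,0,0,0],[0,0,0,0,0,0]],
], jaw=0.0, newtons=10)

```text
clock: 35.85
position: [0.4658, -0.2662, 0.2607]
ee_rot: [-2.224, -2.217, 0.002]
force: [0.4, 0.9, -0.3]
width: 0.103
gripper_force: 0.0
```

```bash
cat >> h.py <<'E'
def key(i):
    P=cloud(i);Z=P[...,2];hb=cv2.cvtColor(i['pixels'],cv2.COLOR_RGB2HSV).astype(int)
    H,S=hb[...,0],hb[...,1]
    m=(H<18)&(S>190)&(Z>.015)&(Z<.06)&(P[...,1]<-.22)&(P[...,0]<.6);q=P[m]
    y,x=np.nonzero(m);print('key',len(q),(x.mean().round(),y.mean().round()),np.nanmean(q,0).round(4),np.nanpercentile(q,[1,99],axis=0).round(4).tolist(),cv2.minEnclosingCircle((q[:,:2]*1000).astype(np.float32)))
    t=q[q[:,2]>np.percentile(q[:,2],70)];print(' top part',t.mean(0).round(4),onz(i,[[x.mean(),y.mean()]],.035).round(4))
    m=(Z>.018)&(Z<.03)&(abs(P[...,0]-q[:,0].mean())<.06)&(abs(P[...,1]-q[:,1].mean())<.06);k=P[m];print(' pad',len(k),cv2.minAreaRect((k[:,:2]*1000).astype(np.float32)),np.median(k[:,2]))
E
python3 - <<'E'
from h import *
i=shot('wrist');save(i,'w7.png');key(i)
pegplan([.49,-.343,.1],0)
E
```

```text
key 3 (np.float64(261.0), np.float64(221.0)) [ 0.4762 -0.3338  0.0362] [[0.4719, -0.3362, 0.0356], [0.4834, -0.3304, 0.0366]] ((477.72747802734375, -333.3038330078125), 6.5599212646484375)
 top part [ 0.473  -0.3349  0.0366] [[ 0.4762 -0.3343  0.035 ]]
 pad 2141 ((488.7010498046875, -347.227294921875), (65.41484832763672, 79.54977416992188), 63.0975341796875) 0.0255695454170779
t 35.9 pos [ 0.4658 -0.2662  0.2608] F [-0.4  0.9  0.9] w 0.06 q [-0.04  0.3   0.59  1.8  -0.18  1.1   0.62]
 turn [-0.0017 -0.0002 -0.003 ] | d after turning mm [-76.8  24.2 160.8]
```

View pics/w7.png

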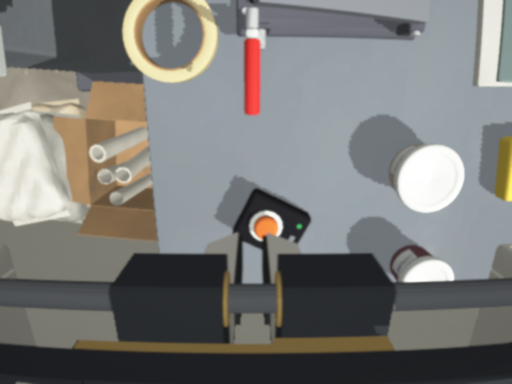

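The orange key on the black pad shows at (265,226), clear of the fingertips; the leg holds. Loosening the colour threshold to measure the key.

```bash
sed -i 's/(H<18)&(S>190)/(H<20)\&(S>140)/' h.py; python3 - <<'E'
from h import *
i=shot('wrist');key(i)
i=shot('top');key(i)
E
```

```text
key 332 (np.float64(265.0), np.float64(226.0)) [ 0.4818 -0.34    0.0371] [[0.4696, -0.3511, 0.0328], [0.4943, -0.33, 0.0391]] ((482.1294250488281, -342.3616638183594), 13.293721199035645)
 top part [ 0.4814 -0.3416  0.0383] [[ 0.4819 -0.3408  0.035 ]]
 pad 2122 ((488.8272399902344, -347.0365295410156), (65.12313079833984, 79.71643829345703), 62.82817840576172) 0.02559567165000945
key 60 (np.float64(488.0), np.float64(280.0)) [ 0.33   -0.6065  0.0386] [[0.3194, -0.6127, 0.0162], [0.3384, -0.6016, 0.0596]] ((329.2529602050781, -609.6939086914062), 9.981046676635742)
 top part [ 0.3288 -0.6079  0.0536] [[ 0.3298 -0.6083  0.035 ]]
 pad 15 ((328.3603210449219, -605.491943359375), (19.953798294067383, 7.8224053382873535), 6.059599876403809) 0.02439290683580353
```

>>> arm_command([
  [[-0.038,0.008,0.02,0,0,-0.003],[-0.038,0.008,0.03,0,0,0],[0,0,0.04,0,0,0],[0,0,0.04,0,0,0],[0,0,0.03,0,0,0],[0,0,0.01,0,0,0],[0,0,0,0,0,0],[0,0,0,0,0,0]],
])

```text
clock: 37.0
position: [0.4821, -0.3428, 0.0921]
ee_rot: [2.221, 2.221, -0.001]
force: [0.0, 0.1, 0.2]
width: 0.007
gripper_force: 0.0
```

```bash
python3 - <<'E'
from h import *
pegplan([.482,-.342,.0605],0);print(arm.tip_reach)
i=shot('wrist');key(i);save(i,'w8.png',crop=(150,100,400,300),sc=3)
E
```

```text
t 37.0 pos [ 0.4821 -0.3428  0.0921] F [0.  0.1 0.2] w 0.007 q [ 0.18  0.59  0.5   1.85 -0.38  0.8   0.88]
 turn [0.0001 0.001  0.    ] | d after turning mm [ 0.8 -0.1 31.6]
0.019
key 1177 (np.float64(250.0), np.float64(219.0)) [ 0.4819 -0.3392  0.0368] [[0.4694, -0.35, 0.0311], [0.4951, -0.3296, 0.0389]] ((482.384033203125, -342.7124328613281), 13.820313453674316)
 top part [ 0.4822 -0.3422  0.0381] [[ 0.4819 -0.3399  0.035 ]]
 pad 6994 ((489.8909912109375, -347.21527099609375), (65.05451965332031, 79.60031127929688), 63.185977935791016) 0.025576030109573655
```

View pics/w8.png

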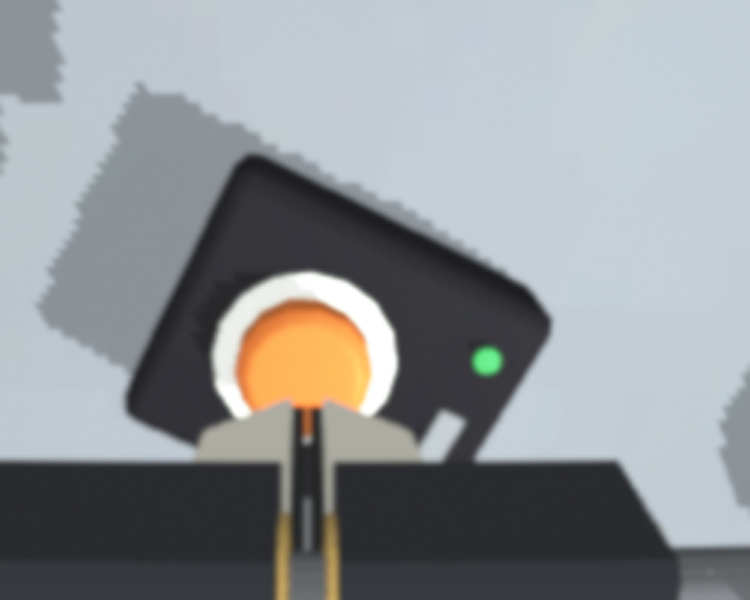

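Fingertips are lined up over the orange key of the black pad (crop (303,370)). Lowering to just above contact, then pressing in small steps.

>>> arm_command([
  [[0.0005,0,0.015,0,0,0],[0,0,0.012,0,0,0],[0,0,0.005,0,0,0],[0,0,0,0,0,0],[0,0,0,0,0,0],[0,0,0,0,0,0]],
])

```text
clock: 37.8
position: [0.4815, -0.3419, 0.0591]
ee_rot: [-2.221, -2.221, 0.002]
force: [1.1, -0.3, -0.1]
width: 0.008
gripper_force: 0.0
```

>>> arm_command([
  [[0,0,0.0015,0,0,0],[0,0,0.001,0,0,0],[0,0,0,0,0,0],[0,0,0,0,0,0]],
])

```text
clock: 38.3
position: [0.4816, -0.3419, 0.0565]
ee_rot: [-2.221, -2.221, 0.002]
force: [0.5, 0.3, 4.0]
width: 0.009
gripper_force: 1.8
```

>>> arm_command([
  [[0,0,0.001,0,0,0],[0,0,0,0,0,0],[0,0,0,0,0,0]],
])

```text
clock: 38.67
position: [0.4816, -0.3419, 0.0554]
ee_rot: [-2.221, -2.221, 0.002]
force: [1.5, -1.2, 5.3]
width: 0.006
gripper_force: 2.4
```

>>> arm_command([
  [[0,0,0.0008,0,0,0],[0,0,0,0,0,0],[0,0,0,0,0,0]],
])

```text
clock: 39.05
position: [0.4815, -0.3419, 0.0545]
ee_rot: [-2.221, -2.221, 0.002]
force: [0.0, -0.1, 4.7]
width: 0.006
gripper_force: 2.3
```

>>> arm_command([
  [[0,0,0.0008,0,0,0],[0,0,0,0,0,0],[0,0,0,0,0,0]],
])

```text
clock: 39.42
position: [0.4815, -0.3418, 0.0537]
ee_rot: [-2.221, -2.221, 0.002]
force: [1.3, -2.2, 2.2]
width: 0.001
gripper_force: 1.7
```

The force peaked and dropped, so the key has snapped. Releasing.

>>> arm_command([
  [[0,0,-0.005,0,0,0],[0,0,-0.01,0,0,0],[0,0,-0.03,0,0,0],[0,0,-0.05,0,0,0],[0,0,-0.05,0,0,0],[0,0,-0.05,0,0,0],[-0.02,0,0,0,0,0],[0,0,0,0,0,0],[0,0,0,0,0,0]],
])

```text
clock: 40.55
position: [0.4809, -0.361, 0.2473]
ee_rot: [-2.219, -2.218, 0.003]
force: [-0.2, -0.1, -0.5]
width: 0.0
gripper_force: 0.0
```

```bash
python3 - <<'E'
from h import *
i=shot('scene');save(i,'s4.png',crop=(200,110,360,230),sc=4.9)
j=shot('wrist');key(j);print(arm.observe()['clock'],arm.observe()['force'])
E
```

```text
key 505 (np.float64(253.0), np.float64(151.0)) [ 0.4823 -0.3431  0.0371] [[0.4695, -0.3559, 0.0344], [0.4949, -0.3304, 0.0393]] ((482.51239013671875, -343.49072265625), 13.644659042358398)
 top part [ 0.4829 -0.344   0.0383] [[ 0.4823 -0.3435  0.035 ]]
 pad 3623 ((489.3027038574219, -347.91680908203125), (66.74015808105469, 79.37080383300781), 62.666053771972656) 0.02556061376757307
40.65 [-0.41159313  0.27382866 -0.01725028]
```

View pics/s4.png

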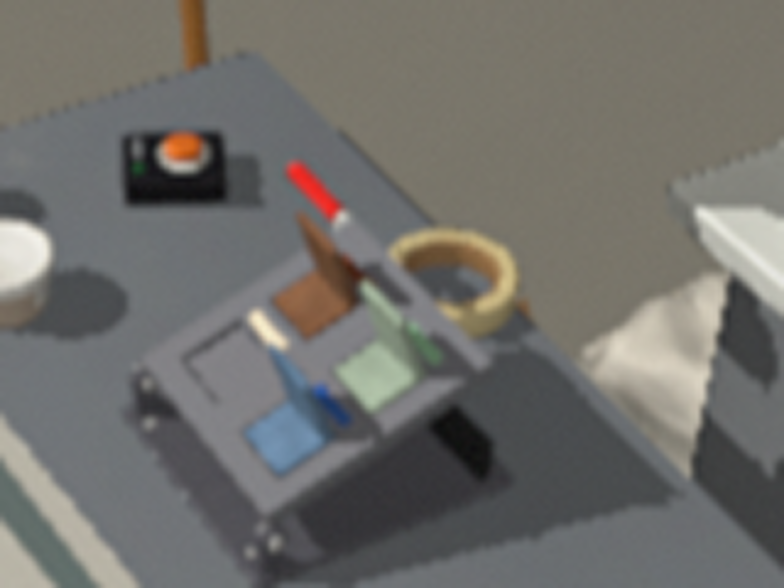

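The board stands on the locked leg (peg at (315,190)) with all three tiles seated, and the key at (183,147) has sprung back. Handing in.

```bash
python3 -c "
from cell import arm
print(arm.sign_off())"
```

```text
the job is handed in; nothing more can be done
None
```

Job handed in at about 41 s: the green, brown and blue tiles are seated (no cream tile was on the bench), the board stands on the locked leg, and the orange key was pressed until its force dropped at the snap, then released.

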